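# Index the vial carousel one slot towards the scanner

### The arm

A 7-joint arm with a two-finger parallel gripper is mounted at the origin on the work surface. World frame = base frame: x ahead of the robot, y to its left, z up, the work surface at z = 0. Lengths are in m, angles in degrees, forces in N, time in s.
With the tool pointing down it reaches from about 0.425 to 0.95 m from the base axis. Payload 16.7 kg.
Tool frame: the origin (TCP) lies midway between the tips of the shut fingers; the grasp point (between the pads) lies 19 mm behind it; z points along the fingers, y is the direction in which the jaws open and shut (so a half turn about z gives the same grasp; the last joint's range is limited). The gripper opens to 94 mm and grips with 3 to 60 N. Pads are 16 mm wide; open, the fingers measure 119 mm over their backs; the gripper's body (75 mm by 177 mm) begins 78 mm behind the grasp point.
Start: joints at [65.518, 24.414, 4.234, 92.017, -1.954, 63.644, -3.845], TCP at [0.185, -0.649, 0.205] pointing down, gripper open.
Joint ranges: [-163.25, 163.25], [-28.42, 122.38], [-70.27, 78.77], [12.13, 141.07], [-58.53, 238.53], [9.26, 117.41], [-156.51, 156.51]. Speed limits (degrees/s): [108.29, 108.29, 136.94, 136.94, 172.46, 172.46, 172.46].

### API

Orientations are given as [roll, pitch, yaw] about the fixed x, y, z axes, in that order (R = Rz(yaw) Ry(pitch) Rx(roll)).
In Python, from bench import * gives the robot as it stands.
- The arm moves only by the shell command python3 -m creep 'ROWS'. ROWS is JSON, a list of rows, each an object with "dp": the shift along the tool's x, y, z in mm, a list of three; "angular": the turn, a rotation vector about the tool's x, y, z in degrees, a list of three; "claw": the opening, from 0 (shut) to 1 (fully open). A call has 1 to 10 rows; each row is the pose to reach, as a shift and turn from the pose commanded when the call began, along the tool's axes at that moment; what a row does not reach only later rows make up. A row lasts 1/8 s, in which the tool goes at most 62.5 mm and 10.7 degrees, less where a joint would pass 70% of its speed; a pose out of reach is approached as far as the arm can. A call with a gripper value outside its range is refused whole. The fingers move at their own pace and stop on an object; the grip force is fixed at half the most. Time passes only in rows, so rows that repeat a pose let the fingers close. It gives the time, the measured TCP pose, the force and the opening at its end, in the units of the state.
- observe(): the state, without advancing time (a new reading comes with each control period).
- get_image(name): name is "side" or "top" or "wrist"; returns a dict with "color" (384x512x3 uint8, blue, green, red), "mtx" (3x3 intrinsics, pixels), "extrinsics" (4x4, takes a point from camera to world coordinates); the wrist camera has in their place "mount" (4x4, takes a point from camera to tool coordinates, whose origin is the TCP and whose axes are the flange's). Camera axes: x right, y down, z forward; pixel columns grow to the right and rows downward; lengths in m; the calibration is good to about 2 mm. A picture is of the moment at which its call begins: read the wrist's pose just before it. There is no depth.
- sign_off(): hands the job in, once; it reports no verdict.
Trained networks look in the newest picture that a camera, given by its name, has taken for a name from the list of things; names that differ only in an ending like _2 or _b are one class to them, and where a whole thing is asked for, a point or a joint stands for the part that bears it (a point fixed in the world has none). Each returns a list of dicts, best first, with "confidence" (0 to 1); they miss things now and then, are a little off and sometimes report something else, mostly with a low value. They report only what shows in the picture. A call takes as long as a camera call. They do not tell look-alikes from the thing itself.
- outline_of(query, camera): "pixels" (384x512 bool, what is visible of it) and "bbox" ([left, top, right, bottom] in pixels, round what is visible of it).
- landmark_of(query, camera): "pixel" ([column, row] in pixels: a listed point, or the origin of a listed thing).
The state is a dict: "clock": time; "q": joint angles; "qvel": joint speeds; "joint_efforts": joint torques, N m; "tcp_pos": TCP position; "tcp_rot": TCP orientation; "contact_force": force on the tool from outside, world axes, zero at the start; "moment": the same for the moment, N m; "gripper_width": finger opening in m.
Only numpy, scipy, OpenCV 4.12 (cv2) and the standard library are available. Lean on these libraries where they do the work, as an engineer would, in place of code of your own. Each camera call takes 0.05 s, during which the arm holds its last target.

### The job

Step the vial carousel on by one station towards the scanner tower: with the fingertips press the indexing plunger down and, before letting it up, push the table round in the direction that carries the plunger towards the scanner by the shorter way, as far as the very next slot of the fixed ring. Let the plunger spring fully back up so that it locks the table there. Only press and push: lift nothing, and leave the jar standing in the middle and the other things on the bench where they are.

Things in the scene. Friction and masses are not known exactly. Their poses are not given: they have to be found in the camera images.
- carousel: Fixed base of the vial carousel: a white disc 374 mm across, 20 mm high, with a flat aluminium index ring on posts (inner radius 138 mm, outer 180 mm, 50 to 58 mm above the bench). The ring has 8 radial through slots, 16 mm wide, every 45 degrees. Origin on the bench, on the turntable's vertical axis, z up; at the start the plunger is in the slot on the base's own -x side.
- carousel_axis (a point): Point on the turntable's vertical axis, at the top of its aluminium hub, 56 mm above the bench; the jar stands there. The turntable is a white disc 262 mm across, top 45 mm above the bench, with seven capped vials clipped in: 25 mm across, tops 79 mm above the bench, 95 mm from the axis, at the 45 degree stations other than the plunger's.
- turntable (a joint): Angle of the turntable, rad: 0 at the start, positive anticlockwise seen from above. Slots are at 0, +-0.785, +-1.571 ...; locked, it has about 0.02 rad play either way. Unlocked, it turns with light friction (2 to 4 N at the plunger) and stays where it is left.
- plunger (a joint): How far the plunger is pressed down, m: 0 fully up, 0.014 at its stop; spring 3 N at the top, 8 N at the stop. Its steel tooth, in a ring slot, blocks turning until pressed 9 mm. Over 0.15 rad from a slot the tooth runs under the ring, which keeps the plunger about 8 mm down even when let go; at a slot it springs up by itself and locks, unless held deeper than about 6 mm.
- plunger_top (a point): Centre of the top of the plunger's round black cap (52 mm across), 95 mm from the turntable axis, 71 mm above the bench when up; it moves with plunger and table. A steel guard collar on the turntable surrounds it: inner diameter 64 mm, outer 74 mm, rim 8 mm above the cap. Closed fingertips enter from above, press the cap and push the collar's wall sideways to turn the table.
- scanner: Round scanner tower, 100 mm across at its foot and 125 mm high, white with a black window band all round; fixed to the bench, on the left or on the right of the carousel. Origin under its centre. (The grey box with a black rubber cup on top on the other side is a tube mixer, not the scanner.)
- scanner_top (a point): Centre of the top of the scanner tower, 125 mm above the bench.
- jar_center (a point): Centre of a small amber jar, 44 mm across and 50 mm high, standing loose on the middle of the turntable, top 106 mm above the bench. To be left standing.
- bottle: Amber bottle, 64 mm across, 150 mm high, loose bystander; origin under its centre.
- beaker: Glass beaker, 70 mm across, 80 mm high, loose bystander; origin under its centre.
- flask: Conical flask, 76 mm across, 103 mm high, loose bystander; origin under its centre.
- spatula: Spatula with brown handle and steel blade, 170 mm long, lying flat, loose bystander.
- tip_box: Orange box 120 x 80 x 55 mm, loose bystander; origin under its centre.
- marker: Black marker pen 130 mm long, 14 mm thick, lying, loose bystander.
Not all that is in view belongs to the job. Leave any purple look-alike of the scanner alone.

How it is judged (in metres and radians):
On the way, in this order (a step that is already met when the one before it is completed fails the run):
1. The fingertips press the plunger in at least 9 mm while the table is still in its first slot (contact force between the fingers and plunger above 1 N and value of joint plunger above 0.009 m and value of joint turntable between -0.1 and 0.1 rad), for 0.02 s.
2. The table stands at the next slot towards the scanner with the plunger up (((y of scanner_top in the frame of carousel above 0 m and value of joint turntable between -0.845 and -0.725 rad) or (y of scanner_top in the frame of carousel below 0 m and value of joint turntable between 0.725 and 0.845 rad)) and value of joint plunger below 0.0025 m), for 0.1 s.
At the end, for the whole second after the job is handed in: The turntable is within 0.06 rad of the next slot (one 45 degree step) on the scanner's side, the plunger is up to within 2.5 mm, the table is at rest, and the jar still stands upright on the hub, within 25 mm of the axis (all of step 2 and velocity of joint turntable between -0.05 and 0.05 rad/s and angle between jar_center's own z axis and vertical below 0.15 rad and horizontal distance between jar_center and carousel_axis below 0.025 m and height (world z) of jar_center below 0.092 m); the robot touches nothing.
It fails at once if The jar is lifted, pushed off the middle or tipped (not (angle between jar_center's own z axis and vertical below 0.3 rad and horizontal distance between jar_center and carousel_axis below 0.03 m and height (world z) of jar_center below 0.1 m)).
It fails at once if A bystander is moved by more than 30 mm or lifted (distance of any of bottle, beaker, flask, spatula, tip_box, marker from where it was at the start of the episode above 0.03 m).
It fails at once if The table is locked, plunger up, in a slot on the side away from the scanner (value of joint plunger below 0.003 m and ((y of scanner_top in the frame of carousel above 0 m and value of joint turntable above 0.6 rad) or (y of scanner_top in the frame of carousel below 0 m and value of joint turntable below -0.6 rad))).
It fails at once if The table is turned past the next slot, by half a station or more (value of joint turntable above 1.2 rad or value of joint turntable below -1.2 rad).
It also fails if it takes over 45 s, if anything falls off the work surface, if the arm or the gripper's body presses on something with over 40 N, if the wrist force passes 120 N, or if a joint passes its speed limit or range.

## Working session

There is one attempt and no reset: what is moved stays moved. The work goes in short steps, Python scripts to look and compute and a shell command to move; the robot and the scene stay as the last step left them, time stands still between calls to the robot, and variables do not carry over. Pictures are saved under pics/ and viewed, and the job is handed in when it is done.

```bash
mkdir -p pics; ls; python3 - <<'E'
from bench import *
import cv2,numpy as np
s=observe();print(s)
for c in("top","side"):
    im=get_image(c);cv2.imwrite(f"pics/{c}0.png",im["color"]);print(c,im["mtx"],im["extrinsics"])
    for q in("carousel_axis","plunger_top","scanner_top","jar_center","carousel"):
        print(q,[(np.round(d["pixel"],1).tolist(),round(d["confidence"],2)) for d in landmark_of(q,c)][:3])
E
```

```text
pics
{'clock': 0.0, 'q': array([65.51671746, 24.45064678,  4.22941184, 92.05112771, -1.95384478,
       63.64474375, -3.84686148]), 'qvel': array([ 0.08121488,  0.00714568, -0.11723953, -0.02367251,  0.01476905,
        0.02602329,  0.0092087 ]), 'joint_efforts': array([-9.56437470e-04, -9.35831594e+01,  3.66610676e+00, -4.54184175e+01,
       -4.88333451e-02,  2.01440428e-02,  3.44055502e-05]), 'tcp_pos': array([ 0.18499194, -0.64869808,  0.2047716 ]), 'tcp_rot': array([-1.79925727e+02,  4.70434853e-03,  1.59151918e+01]), 'contact_force': array([-0.4985523 ,  0.45951948,  0.30735993]), 'moment': array([ 0.02097578, -0.0075185 ,  0.00617016]), 'gripper_width': 0.09405509023718435}
top [[346.4719975    0.         259.82211363]
 [  0.         346.4719975  194.98401033]
 [  0.           0.           1.        ]] [[ 0.01897887 -0.98891428  0.14726966  0.30274492]
 [-0.99959922 -0.0218622  -0.01798455  0.03297031]
 [ 0.02100482 -0.14686931 -0.98893286  1.42386533]
 [ 0.          0.          0.          1.        ]]
carousel_axis [([278.4, 177.8], 0.62)]
plunger_top [([287.4, 199.6], 0.44)]
scanner_top [([191.5, 218.0], 0.91), ([165.6, 183.9], 0.76), ([111.0, 191.9], 0.72)]
jar_center [([274.9, 179.3], 0.54)]
carousel [([277.8, 179.8], 0.94)]
side [[455.68483399   0.         252.08813969]
 [  0.         455.68483399 195.03601273]
 [  0.           0.           1.        ]] [[-9.86291892e-01 -8.18478531e-02  1.43280258e-01  2.84234611e-01]
 [-1.65009999e-01  4.88905689e-01 -8.56587956e-01  1.27121601e+00]
 [ 5.93517928e-05 -8.68488432e-01 -4.95709432e-01  8.18507258e-01]
 [ 0.00000000e+00  0.00000000e+00  0.00000000e+00  1.00000000e+00]]
carousel_axis [([233.7, 187.4], 0.6), ([218.4, 287.9], 0.27)]
plunger_top [([259.9, 186.7], 0.61)]
scanner_top [([268.2, 233.3], 0.95), ([128.9, 262.2], 0.9), ([209.4, 305.9], 0.88)]
jar_center [([234.2, 180.7], 0.73)]
carousel [([233.0, 202.7], 0.92)]
```

```bash
python3 - <<'E'
import cv2
for c in("top","side"):
    im=cv2.imread(f"pics/{c}0.png");cv2.imwrite(f"pics/{c}0b.png",cv2.resize(im,(800,600),interpolation=cv2.INTER_CUBIC))
E
```

```text
(no output)
```

View pics/top0b.png

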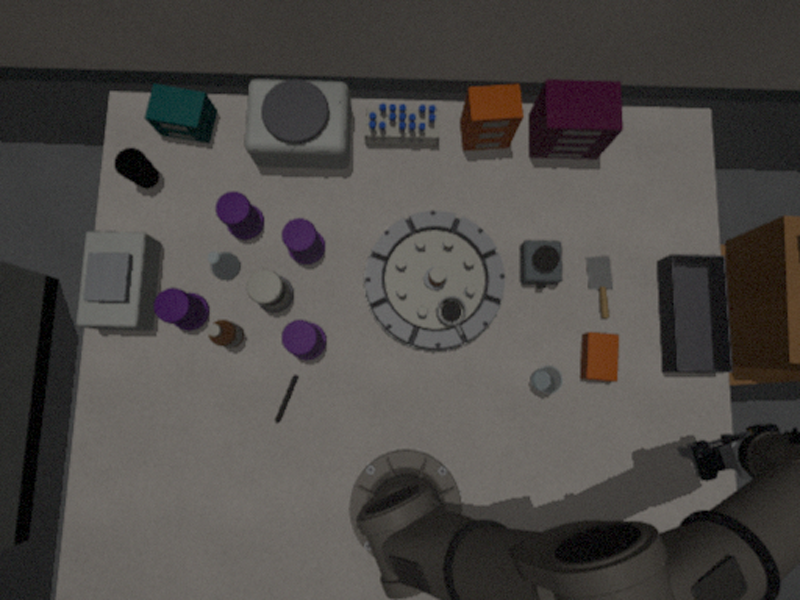

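View pics/side0b.png

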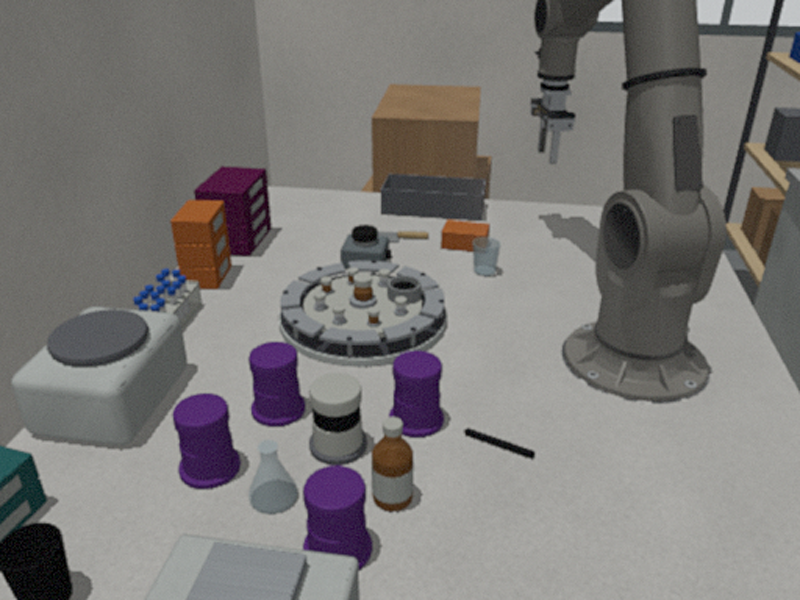

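The picture shows the white scanner with the black band on the left (+y), at about (268,290) in the 800 px top view, with the purple decoys around it. The carousel is centred at about (435,278), and the plunger cap at about (451,311) is on the robot side, slightly to the right. The mixer is on the right. Next I'll measure positions.

```bash
cat > h.py <<'E'
from bench import *
import cv2,numpy as np
def onz(im,px,z):
    E=im["extrinsics"];K=im["mtx"]
    d=E[:3,:3]@np.linalg.solve(K,[px[0],px[1],1.]);o=E[:3,3]
    return o+d*(z-o[2])/d[2]
def proj(im,P):
    E=im["extrinsics"];p=(np.asarray(P)-E[:3,3])@E[:3,:3];q=im["mtx"]@p;return q[:2]/q[2]
E
python3 - <<'E'
from h import *
Z=dict(carousel_axis=.056,plunger_top=.071,scanner_top=.125,jar_center=.081,carousel=0,tip_box=0,beaker=0)
for c in("top","side"):
    im=get_image(c)
    for q,z in Z.items():
        for d in landmark_of(q,c)[:6]: print(c,q,np.round(onz(im,d["pixel"],z),4),np.round(d["pixel"],1),round(d["confidence"],2))
    for d in outline_of("plunger_top",c)[:1]+outline_of("carousel",c)[:1]: print(d["bbox"],d["confidence"])
im=get_image("top");a=im["color"][125:230,225:330];cv2.imwrite("pics/tc.png",cv2.resize(a,None,fx=5.5,fy=5.5,interpolation=cv2.INTER_CUBIC))
im=get_image("side");a=im["color"][155:235,170:295];cv2.imwrite("pics/sc.png",cv2.resize(a,None,fx=6,fy=6,interpolation=cv2.INTER_CUBIC))
E
```

```text
top carousel_axis [ 0.5752 -0.065   0.056 ] [278.3 178.5] 0.86
top plunger_top [ 0.4873 -0.0973  0.071 ] [286.5 199.8] 0.47
top scanner_top [0.4839 0.577  0.125 ] [108.7 194.9] 0.83
top scanner_top [0.4112 0.2579 0.125 ] [193. 216.] 0.71
top scanner_top [0.7296 0.4518 0.125 ] [146.6 132.8] 0.71
top scanner_top [0.5323 0.3652 0.125 ] [166.1 183.5] 0.7
top scanner_top [ 0.5599 -0.0471  0.125 ] [274.9 178.8] 0.6
top scanner_top [0.6699 0.2705 0.125 ] [192.9 148.9] 0.56
top jar_center [ 0.5731 -0.0687  0.081 ] [279.7 177.8] 0.5
top carousel [ 0.5878 -0.0619  0.    ] [276.6 178.1] 0.67
top tip_box [ 0.4066 -0.5159  0.    ] [385.7 223.6] 0.66
top beaker [ 0.3343 -0.3385  0.    ] [343.3 240.4] 0.65
top beaker [ 0.3996 -0.4928  0.    ] [380.2 225.2] 0.46
top beaker [ 0.5941 -0.0715  0.    ] [278.9 176.7] 0.28
[283.1, 192.8, 294.3, 216.2] 0.56
[234.9, 132.8, 322.1, 226.3] 0.59
side carousel_axis [ 0.5799 -0.0671  0.056 ] [231.5 190.3] 0.68
side plunger_top [ 0.4859 -0.0863  0.071 ] [259.4 186. ] 0.39
side scanner_top [0.5372 0.3562 0.125 ] [213.5 247.6] 0.94
side scanner_top [0.4095 0.2787 0.125 ] [267.2 235.2] 0.85
side scanner_top [0.6638 0.2875 0.125 ] [174.2 228.2] 0.69
side scanner_top [0.4866 0.5647 0.125 ] [213.4 307. ] 0.57
side jar_center [ 0.5754 -0.0737  0.081 ] [233.  183.1] 0.73
side tip_box [ 0.3864 -0.5205  0.    ] [297.5 154.6] 0.86
side beaker [ 0.3198 -0.3544  0.    ] [311.  173.1] 0.67
side beaker [0.5343 0.3642 0.    ] [215.8 287.4] 0.42
[254.7, 181.7, 276.1, 187.6] 0.62
[183.1, 168.1, 286.2, 237.4] 0.87
```

View pics/tc.png

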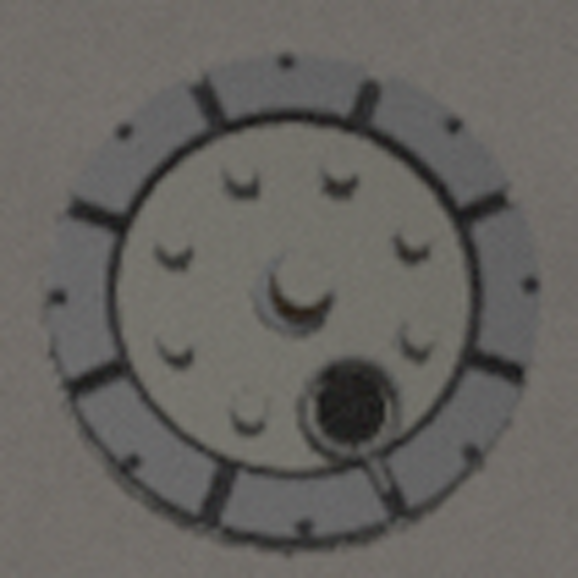

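View pics/sc.png

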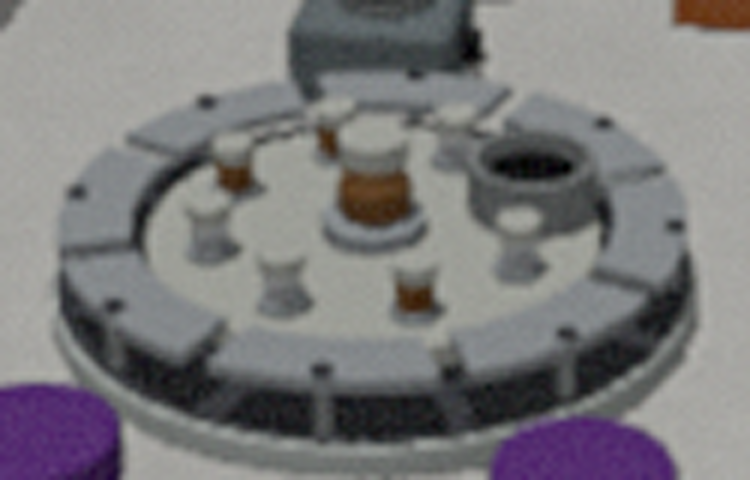

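```bash
python3 - <<'E'
from h import *
from scipy.optimize import least_squares
im=get_image("top")
f=lambda U:[(U[0]+.5)/5.5-.5+225,(U[1]+.5)/5.5-.5+125]
S=[(208,105),(367,105),(484,207),(497,367),(385,490),(216,495),(95,379),(97,213)]
P=np.array([onz(im,f(u),.058)[:2] for u in S])
pl=onz(im,f((350,402)),.071);col=onz(im,f((349,409)),.079)
c0=P.mean(0);a=np.degrees(np.arctan2(*(P-c0).T[::-1]));print(c0,np.linalg.norm(P-c0,axis=1).round(4),np.sort(a%45).round(1),a.round(1))
for n,p in(("cap",pl),("collar",col)):
  d=p[:2]-c0;print(n,p,np.linalg.norm(d),np.degrees(np.arctan2(d[1],d[0])))
sd=get_image("side")
g=lambda p:proj(sd,p)
m=lambda u:[((u[0]-170+.5)*6-.5),((u[1]-155+.5)*6-.5)]
print("side expects cap",m(g(pl)),"collar",m(g(col)),"ring centre",m(g([*c0,.058])))
E
```

```text
[ 0.57704478 -0.06371306] [0.1551 0.1531 0.1554 0.1573 0.1578 0.1585 0.1582 0.156 ] [23.7 24.8 24.9 24.9 24.9 25.3 26.  26. ] [  24.9  -20.2  -64.  -109.  -154.7  159.9  114.9   68.7]
cap [ 0.49591825 -0.10405527  0.071     ] 0.09060357478739155 -153.55997991946046
collar [ 0.48971523 -0.10256499  0.079     ] 0.09558202165170272 -156.01625623794945
side expects cap [np.float64(526.3840579448982), np.float64(172.5806890041145)] collar [np.float64(536.7150458402415), np.float64(162.3783283960753)] ring centre [np.float64(375.04665345379885), np.float64(214.4925792819476)]
```

Everything is consistent. The axis is at (0.577,-0.064), the slots are at 25°+45k, and the plunger is at -155°, near (0.491,-0.104). The scanner is on the carousel's +y side, so the table turns clockwise and the plunger should end at 160°, near (0.488,-0.031). I'll shut the fingers and move above the plunger.

```bash
python3 -m creep '[{"dp":[40,-40,0],"angular":[0,0,4],"claw":0},{"dp":[85,-85,0],"angular":[0,0,8],"claw":0},{"dp":[130,-130,0],"angular":[0,0,12],"claw":0},{"dp":[175,-174,0],"angular":[0,0,15.9],"claw":0},{"dp":[215,-214,0],"angular":[0,0,15.9],"claw":0},{"dp":[255,-254,0],"angular":[0,0,15.9],"claw":0},{"dp":[300,-298,0],"angular":[0,0,15.9],"claw":0},{"dp":[345,-343,0],"angular":[0,0,15.9],"claw":0},{"dp":[345,-343,0],"angular":[0,0,15.9],"claw":0}]'
```

```text
clock: 2.92
tcp_pos: [0.4249, -0.2207, 0.2058]
tcp_rot: [-180.0, -0.1, 0.4]
contact_force: [-1.2, -0.1, -0.2]
gripper_width: 0.0075
```

```bash
python3 -m creep '[{"dp":[20,-35,0],"angular":[0,0,0],"claw":0},{"dp":[40,-70,0],"angular":[0,0,0],"claw":0},{"dp":[60,-105,0],"angular":[0,0,0],"claw":0},{"dp":[66,-117,30],"angular":[0,0,0],"claw":0},{"dp":[66,-117,65],"angular":[0,0,0],"claw":0},{"dp":[66,-117,85],"angular":[0,0,0],"claw":0},{"dp":[66,-117,85],"angular":[0,0,0],"claw":0}]'
python3 - <<'E'
from h import *
s=observe();print(s["tcp_pos"],s["gripper_width"])
w=get_image("wrist");cv2.imwrite("pics/w1.png",w["color"]);im=get_image("side");cv2.imwrite("pics/s1.png",cv2.resize(im["color"][130:235,170:310],None,fx=5,fy=5,interpolation=cv2.INTER_CUBIC))
T=w["mount"];K=w["mtx"];print(T.round(3))
def pw(P):
    from scipy.spatial.transform import Rotation as R
    r=R.from_euler('xyz',s["tcp_rot"],degrees=True).as_matrix()
    t=r.T@(np.array(P)-s["tcp_pos"]);c=T[:3,:3].T@(t-T[:3,3]);q=K@c;return q[:2]/q[2]
print("expect cap",pw([.491,-.104,.071]),"collar",pw([.491,-.104,.079]),"axis/jar top",pw([.577,-.064,.106]))
E
```

```text
clock: 3.8
tcp_pos: [0.4878, -0.1082, 0.1194]
tcp_rot: [-180.0, 0.1, -0.0]
contact_force: [-0.2, 0.6, 1.3]
gripper_width: 0.0005
[ 0.4877948  -0.1081502   0.11943584] 0.00047362849117776537
[[ 0.    -0.962 -0.273  0.08 ]
 [ 1.     0.001 -0.001  0.001]
 [ 0.001 -0.273  0.962 -0.179]
 [ 0.     0.     0.     1.   ]]
expect cap [252.39484692 207.34126092] collar [252.17451311 210.88463579] axis/jar top [180.29054625  84.2609564 ]
```

View pics/w1.png

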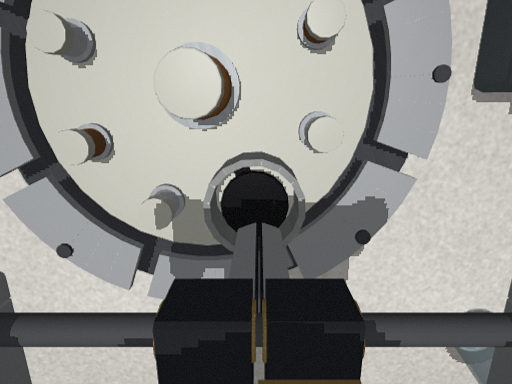

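View pics/s1.png

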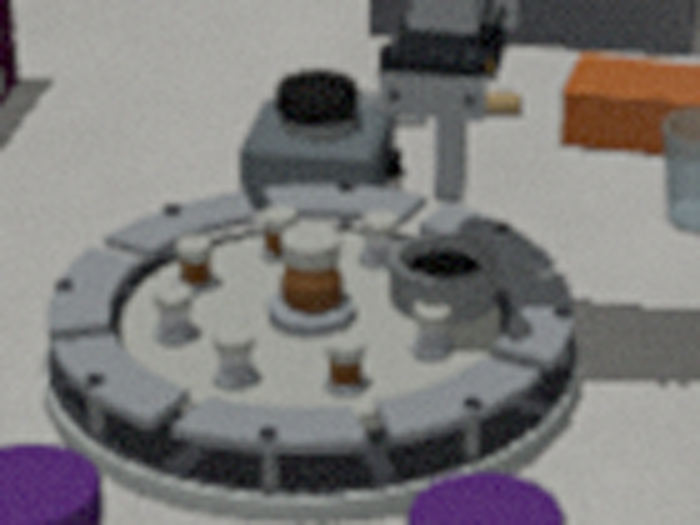

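The wrist view shows the collar centred at about (254,205), 2–4 mm from where I expected it, with the jar clear of the fingers. I'll shift a few mm and press.

```bash
python3 -m creep '[{"dp":[3,-2,10],"angular":[0,0,0],"claw":0},{"dp":[5,-2,25],"angular":[0,0,0],"claw":0},{"dp":[5,-2,40],"angular":[0,0,0],"claw":0},{"dp":[5,-2,50],"angular":[0,0,0],"claw":0},{"dp":[5,-2,56],"angular":[0,0,0],"claw":0},{"dp":[5,-2,60],"angular":[0,0,0],"claw":0},{"dp":[5,-2,60],"angular":[0,0,0],"claw":0},{"dp":[5,-2,60],"angular":[0,0,0],"claw":0}]'
```

```text
clock: 4.9
tcp_pos: [0.4935, -0.1059, 0.0606]
tcp_rot: [180.0, 0.0, 0.0]
contact_force: [-3.8, -1.7, 6.0]
gripper_width: 0.0006
```

The plunger is pressed with about 6 N. I'll go slightly deeper and push along the arc.

```bash
python3 -m creep '[{"dp":[0,0,2],"angular":[0,0,0],"claw":0},{"dp":[-3,-8,2.5],"angular":[0,0,0],"claw":0},{"dp":[-6,-16,2.5],"angular":[0,0,0],"claw":0},{"dp":[-7,-22,2.5],"angular":[0,0,0],"claw":0},{"dp":[-8,-28,2.5],"angular":[0,0,0],"claw":0},{"dp":[-9,-33,2.5],"angular":[0,0,0],"claw":0},{"dp":[-9,-38,2.5],"angular":[0,0,0],"claw":0},{"dp":[-9,-43,2.5],"angular":[0,0,0],"claw":0},{"dp":[-9,-48,2.5],"angular":[0,0,0],"claw":0},{"dp":[-9,-48,2.5],"angular":[0,0,0],"claw":0}]'
python3 - <<'E'
from h import *
s=observe();print(s["tcp_pos"],s["contact_force"])
w=get_image("wrist");cv2.imwrite("pics/w2.png",w["color"])
E
```

```text
clock: 6.15
tcp_pos: [0.4856, -0.0572, 0.0586]
tcp_rot: [-180.0, -0.1, 0.0]
contact_force: [-1.1, 0.6, 6.6]
gripper_width: 0.0006
[ 0.48564007 -0.05724473  0.05856832] [-1.10395102  0.59652999  6.62978451]
```

View pics/w2.png

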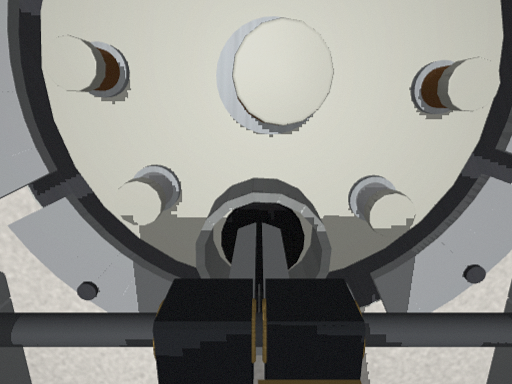

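The table has turned, and the tooth is now under the ring. I'll check the angle by projecting a model before letting up.

```bash
cat >> h.py <<'E'
from scipy.spatial.transform import Rotation as R
def wproj(w,s,P):
    r=R.from_euler('xyz',s["tcp_rot"],degrees=True).as_matrix();T=w["mount"]
    t=(np.atleast_2d(P)-s["tcp_pos"])@r;c=(t-T[:3,3])@T[:3,:3];q=c@w["mtx"].T;return q[:,:2]/q[:,2:]
def wonz(w,s,px,z):
    r=R.from_euler('xyz',s["tcp_rot"],degrees=True).as_matrix();T=w["mount"]
    o=s["tcp_pos"]+r@T[:3,3];d=r@T[:3,:3]@np.linalg.solve(w["mtx"],[px[0],px[1],1.]);return o+d*(z-o[2])/d[2]
E
python3 - <<'E'
from h import *
s=observe();w=get_image("wrist");c=np.array([.579,-.065])
V=[(71,64),(149,203),(390,212),(480,84)]
for v in V:
    p=wonz(w,s,v,.079)[:2]-c;print("vial",np.hypot(*p),np.degrees(np.arctan2(p[1],p[0])))
for n,v,z in(("collarL-R",(263,240),.079),("slotL",(28,196),.058),("slotR",(495,167),.058),("jar",(283,72),.106)):
    p=wonz(w,s,v,z)[:2];d=p-c;print(n,p,np.hypot(*d),np.degrees(np.arctan2(d[1],d[0])))
E
```

```text
vial 0.0941433239656162 88.15559561168499
vial 0.09102958340394834 135.18600111707042
vial 0.09304044926553415 -138.23803334105915
vial 0.09733184509124536 -93.30761725325054
collarL-R [ 0.49356979 -0.06035147] 0.0855565868701929 176.88542370317003
slotL [0.51193904 0.0773781 ] 0.15738073442187664 115.22072274285878
slotR [ 0.52950351 -0.19304059] 0.13727452825393724 -111.13494479207556
jar [ 0.57631128 -0.0673865 ] 0.0035950783855521647 -138.40791632643666
```

The vials put the table at about -27° of turn, with 18° still to go. I'll raise the fingers so the ring holds the plunger and push only the collar wall.

```bash
python3 -m creep '[{"dp":[0,0,-5],"angular":[0,0,0],"claw":0},{"dp":[0,0,-9],"angular":[0,0,0],"claw":0},{"dp":[0,-6,-9],"angular":[0,0,0],"claw":0},{"dp":[1,-12,-9],"angular":[0,0,0],"claw":0},{"dp":[2,-17,-9],"angular":[0,0,0],"claw":0},{"dp":[3,-21,-9],"angular":[0,0,0],"claw":0},{"dp":[4,-25,-9],"angular":[0,0,0],"claw":0},{"dp":[5,-29,-9],"angular":[0,0,0],"claw":0},{"dp":[6,-31,-9],"angular":[0,0,0],"claw":0},{"dp":[6,-31,-9],"angular":[0,0,0],"claw":0}]'
python3 - <<'E'
from h import *
s=observe();print(s["tcp_pos"],s["contact_force"])
w=get_image("wrist");cv2.imwrite("pics/w3.png",w["color"])
E
```

```text
clock: 7.5
tcp_pos: [0.4907, -0.0271, 0.0668]
tcp_rot: [180.0, 0.0, -0.0]
contact_force: [0.2, -6.2, -1.0]
gripper_width: 0.0005
[ 0.49071432 -0.02706608  0.06679971] [ 0.21212979 -6.18159986 -1.04948193]
```

View pics/w3.png

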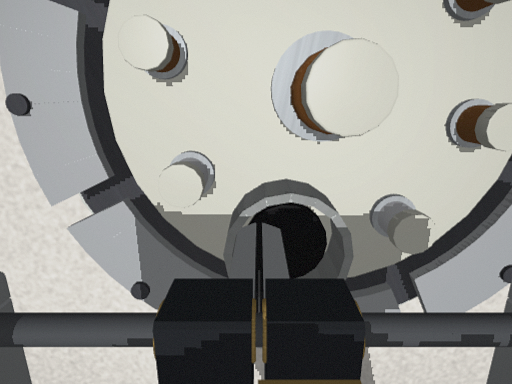

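The fingers are on the wall (6 N in y), with about 8° to go. I'll continue in small steps.

```bash
python3 -m creep '[{"dp":[1,-2.5,0],"angular":[0,0,0],"claw":0},{"dp":[2,-5,0],"angular":[0,0,0],"claw":0},{"dp":[3,-7,0],"angular":[0,0,0],"claw":0},{"dp":[4,-9,0],"angular":[0,0,0],"claw":0},{"dp":[4,-9,0],"angular":[0,0,0],"claw":0}]'
python3 - <<'E'
from h import *
s=observe();print(s["tcp_pos"],s["contact_force"])
w=get_image("wrist");cv2.imwrite("pics/w4.png",w["color"])
E
```

```text
clock: 8.18
tcp_pos: [0.4948, -0.0183, 0.0668]
tcp_rot: [180.0, 0.0, -0.0]
contact_force: [1.4, -6.3, -0.7]
gripper_width: 0.0008
[ 0.49479596 -0.01826301  0.06682127] [ 1.36547727 -6.30736147 -0.72122141]
```

View pics/w4.png

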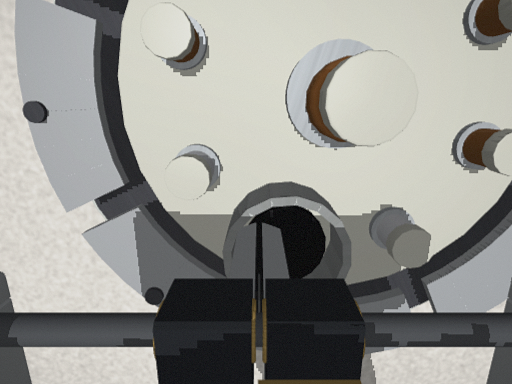

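```bash
python3 - <<'E'
from h import *
s=observe();w=get_image("wrist");c=np.array([.579,-.065])
for v in [(165,32),(186,179),(410,247)]:
    p=wonz(w,s,v,.079)[:2]-c;print("vial",np.hypot(*p),np.degrees(np.arctan2(p[1],p[0])))
for v in [(120,197),(415,290)]:
    p=wonz(w,s,v,.058)[:2]-c;print("slot",np.hypot(*p),np.degrees(np.arctan2(p[1],p[0])))
E
```

```text
vial 0.09467284451021432 73.22588319585746
vial 0.09603142947694474 117.57045444815097
vial 0.09342530568588028 -154.49783462506122
slot 0.14468459567914635 114.87335263469124
slot 0.138830609843879 -155.05529698238914
```

Vials give about 162° with 160° needed, so roughly 2–4 mm of arc is left.

```bash
python3 -m creep '[{"dp":[0.5,-1,0],"angular":[0,0,0],"claw":0},{"dp":[1,-2,0],"angular":[0,0,0],"claw":0},{"dp":[1,-2,0],"angular":[0,0,0],"claw":0}]'; python3 -m creep '[{"dp":[0.5,-1,0],"angular":[0,0,0],"claw":0},{"dp":[0.5,-1,0],"angular":[0,0,0],"claw":0}]';python3 -m creep '[{"dp":[0.5,-1,0],"angular":[0,0,0],"claw":0},{"dp":[0.5,-1,0],"angular":[0,0,0],"claw":0}]'
```

```text
clock: 8.65
tcp_pos: [0.4963, -0.0153, 0.0672]
tcp_rot: [-180.0, -0.0, 0.0]
contact_force: [2.0, -1.6, 3.2]
gripper_width: 0.0006
clock: 8.9
tcp_pos: [0.4966, -0.0146, 0.0671]
tcp_rot: [180.0, -0.0, 0.0]
contact_force: [3.0, -2.6, 4.0]
gripper_width: 0.0008
clock: 9.15
tcp_pos: [0.4967, -0.0144, 0.0671]
tcp_rot: [180.0, 0.0, -0.0]
contact_force: [0.2, -7.1, 5.4]
gripper_width: 0.0005
```

The upward force of 4–5 N appeared as motion stalled, so the plunger has sprung up into the slot against the fingertips. I'll back off the wall and lift.

```bash
python3 -m creep '[{"dp":[-1,5,-1],"angular":[0,0,0],"claw":0},{"dp":[-2,10,-6],"angular":[0,0,0],"claw":0},{"dp":[-2,10,-20],"angular":[0,0,0],"claw":0},{"dp":[-2,10,-45],"angular":[0,0,0],"claw":0},{"dp":[-2,10,-80],"angular":[0,0,0],"claw":0},{"dp":[-2,10,-120],"angular":[0,0,0],"claw":0},{"dp":[-2,10,-120],"angular":[0,0,0],"claw":0}]'
python3 - <<'E'
from h import *
s=observe();print(s["tcp_pos"],s["contact_force"])
w=get_image("wrist");cv2.imwrite("pics/w5.png",w["color"])
im=get_image("side");cv2.imwrite("pics/s5.png",cv2.resize(im["color"][130:270,150:330],None,fx=4.4,fy=4.2,interpolation=cv2.INTER_CUBIC))
E
```

```text
clock: 10.02
tcp_pos: [0.4962, -0.0235, 0.1905]
tcp_rot: [180.0, -0.3, 0.0]
contact_force: [-0.4, 0.6, -0.4]
gripper_width: 0.0006
[ 0.49624931 -0.02346855  0.19046556] [-0.36881486  0.57177578 -0.35034792]
```

View pics/w5.png

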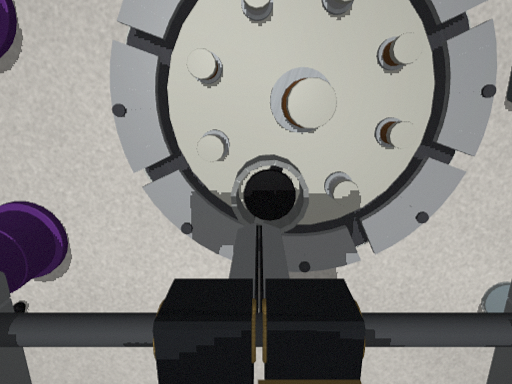

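View pics/s5.png

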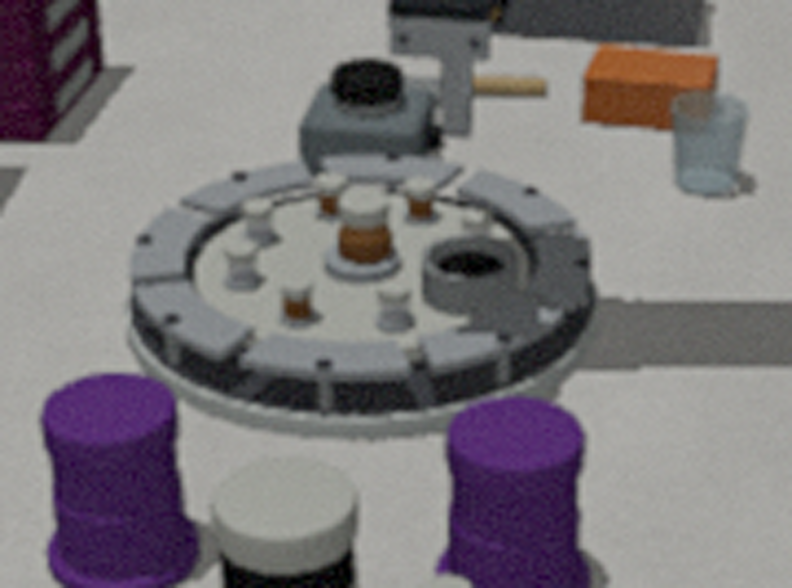

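```bash
python3 - <<'E'
from h import *
s=observe();w=get_image("wrist")
A=np.array([wonz(w,s,v,.079)[:2] for v in [(202,64),(211,147),(342,193),(389,134),(403,47)]])
S=np.array([wonz(w,s,v,.058)[:2] for v in [(165,174),(150,39),(368,233),(454,26),(448,153)]])
from scipy.optimize import least_squares
def f(p,P,n): 
    d=P-p[:2];a=np.arctan2(d[:,1],d[:,0])-p[2];a=(a+np.pi/8)%(np.pi/4)-np.pi/8
    return np.r_[np.hypot(*d.T)-n, n*a]
r=least_squares(f,[.579,-.065,np.radians(25)],args=(A,.095));print(r.x[:2],np.degrees(r.x[2]),np.abs(r.fun).max())
d=S-r.x[:2];print(np.hypot(*d.T),np.degrees(np.arctan2(d[:,1],d[:,0])))
p=wonz(w,s,(269,195),.071)[:2]-r.x[:2];print("cap",np.hypot(*p),np.degrees(np.arctan2(p[1],p[0])))
# cap height from apparent diameter
print("cap px width pred up/8mm down",[np.ptp(wproj(w,s,[[*( [.49,-.032+sg*.026]),z] for sg in(-1,1)])[:,0]) for z in(.071,.063)])
E
```

```text
[ 0.57635659 -0.06038915] 26.28359157386895 0.009872268886774144
[0.14705147 0.14206665 0.15460721 0.14831439 0.15577225] [ 118.79140076   68.79180443 -149.79498145  -65.32832094 -108.64596013]
cap 0.0923956039850798 163.50685349051022
cap px width pred up/8mm down [np.float64(53.99578054693208), np.float64(52.674744480855594)]
```

Those eye-read pixels are rough. I'll clear the arm sideways and check from the top camera.

```bash
python3 -m creep '[{"dp":[0,30,-20],"angular":[0,0,0],"claw":0},{"dp":[0,75,-30],"angular":[0,0,0],"claw":0},{"dp":[0,120,-30],"angular":[0,0,0],"claw":0},{"dp":[0,165,-30],"angular":[0,0,0],"claw":0},{"dp":[0,210,-30],"angular":[0,0,0],"claw":0},{"dp":[0,255,-30],"angular":[0,0,0],"claw":0},{"dp":[0,300,-30],"angular":[0,0,0],"claw":0},{"dp":[0,300,-30],"angular":[0,0,0],"claw":0},{"dp":[0,300,-30],"angular":[0,0,0],"claw":0}]'
python3 - <<'E'
from h import *
im=get_image("top");a=im["color"][125:230,225:330];cv2.imwrite("pics/tc6.png",cv2.resize(a,None,fx=5.5,fy=5.5,interpolation=cv2.INTER_CUBIC))
E
```

```text
clock: 11.3
tcp_pos: [0.4945, -0.3229, 0.2159]
tcp_rot: [-179.9, 0.1, 0.0]
contact_force: [-0.2, 0.8, -0.3]
gripper_width: 0.0004
```

View pics/tc6.png

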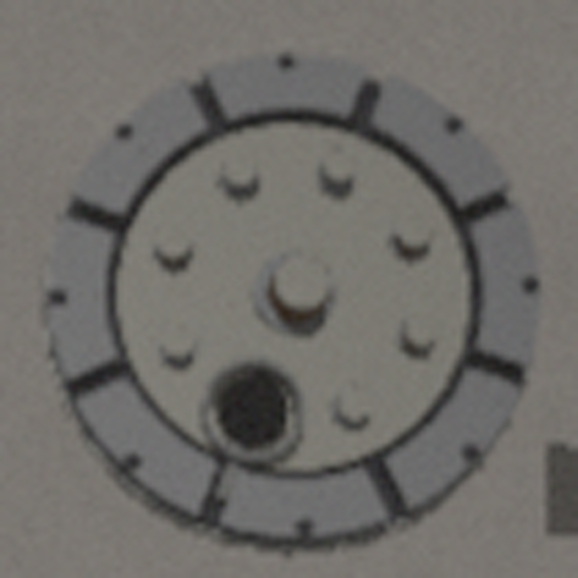

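```bash
python3 - <<'E'
from h import *
w0=cv2.imread("pics/top0.png")
acc=np.mean([get_image("top")["color"].astype(float) for _ in range(8)],0)
f=lambda a:cv2.resize(np.clip(a[185:225,255:305]*1.8,0,255).astype(np.uint8),None,fx=8,fy=8,interpolation=cv2.INTER_CUBIC)
cv2.imwrite("pics/cmp.png",np.hstack([f(w0.astype(float)),f(acc)]))
acc=np.mean([get_image("side")["color"].astype(float) for _ in range(8)],0)
g=lambda a:cv2.resize(np.clip(a[165:235,180:290]*1.1,0,255).astype(np.uint8),None,fx=7,fy=7,interpolation=cv2.INTER_CUBIC)
cv2.imwrite("pics/side7.png",g(acc))
E
```

```text
(no output)
```

View pics/cmp.png

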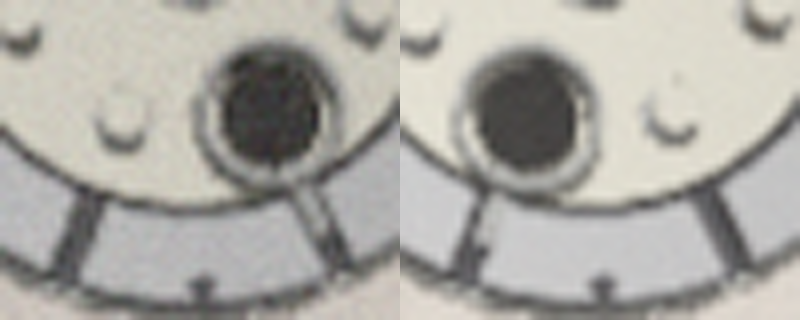

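View pics/side7.png

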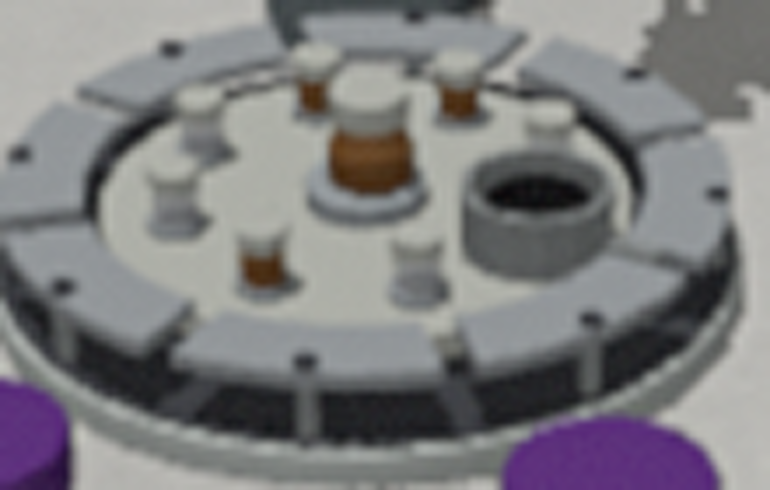

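The averaged top view shows the bright tooth inside the next slot, resting against one side of it within the play. The jar is upright on the hub and the arm is clear.

```bash
python3 - <<'E'
from h import *
s=observe();print(s["clock"],s["contact_force"],np.abs(s["qvel"]).max())
print(sign_off())
E
```

```text
12.15 [-0.02309627 -0.2898484   0.33993294] 0.16055725502973367
the job is handed in; nothing more can be done
None
```

I stepped the carousel one station clockwise towards the white scanner on the left and handed the job in at 12.2 s of the 45 s allowed. No verdict comes back.

**What I did:** I pressed the plunger about 11–12 mm with shut fingertips (6–7 N) and pushed the table about 27°. I then let the ring hold the plunger down and pushed the collar wall to the next slot.

**Checks that agreed:**
- **Locking:** the table stopped moving and the wrist felt the plunger press up with 4–5 N, where the fingers had not been touching the cap before.
- **Final view:** the averaged top picture shows the steel tooth in the next slot. It rests against one side, about 1° short of centre, which is within the play.
- **Surroundings:** the jar is upright on the hub. I never worked near the loose items, and those visible in my later side views look unmoved, but I did not measure them.
- **Robot:** the arm was clear of everything, with no contact force.

**Check that disagreed:** a wrist-camera fit from hand-read pixels was poor, with residuals near 10 mm and the cap at about 163.5° instead of 160°. I discarded it in favour of the top view.

**Not confirmed:** I did not measure the plunger's final height directly. That it is fully up is inferred from the upward force and the tooth showing in the slot.

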